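# Clip the red sample panel to its drying stand

## Task

In the paint mixing room, secure the red sample panel so that the booth draught cannot blow it over: squeeze open the orange sprung clip parked on the low metal strip, carry it over, and let it close, handles up, over the middle of the top edge of the red panel and the stand's back plate together, with its rubber jaw pads completely over the edge and square to it. Leave the red panel standing down in its trough, and do not disturb the blue panel, the bottle, the tin or the cup.

Things in the scene. Friction and masses are not known exactly. Their poses are not given: they have to be found in the camera images.
- clip: orange sprung clip, black rubber handle tips and jaw pads, 110 mm long, 32 mm wide, 90 g. Origin on its hinge pin (14 mm thick, along y); z towards the handle ends (up when parked), x across the jaws (squeeze along x). Jaw pads lie 36 to 52 mm below the pin. Parked, the pin is 22 mm above the strip's top edge. Both sides are alike: either way round is right
- clip_grip (a point): point midway between the handles, 45 mm above the pin. Handles reach 60 mm above the pin, are 30 mm wide (y) and flare to 62 mm over their tips when parked; fully squeezed they are upright, parallel, 28 mm over their outsides. About 15 N opens it fully
- jaw_a (a joint): opening angle of each jaw (both move alike): 0 = pads parallel, 10 mm apart (parked; also about 0 when closed on panel and back plate); -0.09 = nearly shut, on nothing; 0.30 = fully squeezed, pads about 36 mm apart
- strip_top (a point): middle of the top edge of the parking strip: aluminium strip 10 mm thick (x), 90 mm long (y), top 70 mm above the table, on a dark foot 70 x 90 x 10 mm; fixed
- stand_red: drying stand of the red panel; fixed. Origin under the middle of its dark base, 100 (x) x 150 (y) x 12 mm. Upright aluminium back plate, 120 mm wide (y), from x = -5 to +1 mm, top 122 mm above the table; on its +x side a trough with a lip 34 mm above the table, x = 7 to 11 mm. The panel stands in the trough on the base, with up to 1.7 mm of play in x
- stand_red_top (a point): middle of the joint top edge of red panel and back plate, 122 mm above the table; x through the thickness (both together 10 to 12 mm), y along the edge; the clip's pin belongs about 22 mm above it
- panel_red: red sample panel 4 mm thick (x), 130 mm wide (y), 110 mm tall, loose, 150 g; origin at the middle of its lower edge, z up; rests 12 mm above the table
- stand_blue: the same stand with the blue panel; the two stands may change places
- panel_blue: blue sample panel, same size, loose; to be left alone
- toner: white bottle 50 mm across, 130 mm tall, loose bystander; origin at its underside
- tin: metal tin 84 mm across, 90 mm tall, loose bystander; origin at its underside
- cup: grey mixing cup 80 mm across, 80 mm tall, loose bystander; origin at its underside
Mind the look-alikes: they are no part of the job. Of the things shaped like the clip, the orange one is meant.

How it is judged:
By the outcome, as a careful person would: the job done as asked, in the order asked, and still so for the second after the job is handed in, with the robot touching nothing.
It also fails if it takes over 35 s, if anything falls off the work surface, if the arm or the gripper's body presses on something with over 40 N, if the wrist force passes 120 N, or if a joint passes its speed limit or range.

## Robot

A 7-joint arm with a two-finger parallel gripper is mounted at the origin on the work surface. World frame = base frame: x ahead of the robot, y to its left, z up, the work surface at z = 0. Lengths are in m, angles in rad, forces in N, time in s.
With the tool pointing down it reaches from about 0.425 to 0.875 m from the base axis. Payload 4.7 kg.
Tool frame: the origin (TCP) lies between the finger pads; the fingertips stand 11 mm ahead of it and the grasp point (between the pads) lies 8 mm behind it; z points along the fingers, y is the line along which they close (so a half turn about z gives the same grasp; the last joint's range is limited). The gripper opens to 87 mm and grips with 3 to 60 N. Pads are 19 mm wide; open, the fingers measure 117 mm over their backs; the gripper's body (75 mm by 190 mm) begins 51 mm behind the grasp point.
Start: joints at [1.264, 0.321, -0.07, 1.45, 0.023, 1.371, -0.057], TCP at [0.205, -0.617, 0.234] pointing down, gripper open.
Joint ranges: [-2.86, 2.86], [-0.3, 2.09], [-1.38, 1.24], [0.06, 2.45], [-1.56, 4.7], [0.09, 2.05], [-2.69, 2.69]. Speed limits (rad/s): [2.57, 2.57, 3.14, 3.14, 3.14, 3.14, 3.14].

## Interface

Orientations are given as a rotation vector (axis times angle).
In Python, from bench import ctrl gives the robot as it stands. The module is installed in compiled form; this text tells all that it offers.
- The arm moves only by the shell command python3 -m inch 'ROWS' [FORCE]. ROWS is JSON, a list of rows, each an object with "slide": the shift along the tool's x, y, z scaled (see below), a list of three; "angular": the turn, a rotation vector about the tool's x, y, z scaled (see below), a list of three; "claw": the opening, from -1 (shut) to 1 (fully open). In form: [{"slide": [tx, ty, tz], "angular": [rx, ry, rz], "claw": claw}, ...]. A call has 1 to 10 rows; each row is the pose to reach, as a shift and turn from the pose commanded when the call began, along the tool's axes at that moment; what a row does not reach only later rows make up. The controller multiplies each number of a shift by 0.25 m and each number of a turn by 30 degrees. A row lasts 1/10 s, in which the tool goes at most 50 mm and 8.59 degrees, less where a joint would pass 70% of its speed; a pose out of reach is approached as far as the arm can. A call with a number of a shift or a turn outside -1 to 1 is refused whole. A call with a gripper value outside its range is refused whole. The fingers move at their own pace and stop on an object; FORCE is the grip in N (left out, the last holds). Time passes only in rows, so rows that repeat a pose let the fingers close. It gives the time, the measured TCP pose, the force, the opening and the grip force at its end, in the units of the state.
- ctrl.get_state(): the state, without advancing time (a new reading comes with each control period).
- ctrl.get_image(name): name is "side" or "top"; returns a dict with "color" (480x640x3 uint8, red, green, blue), "depth" (480x640 float32, m along the optical axis (not along the pixel's ray), 0 where there is no reading), "camera_matrix" (3x3 intrinsics, pixels), "dist_coeffs" ([k1, k2, p1, p2, k3] as OpenCV has them; the pictures are not rectified), "extrinsics" (4x4, takes a point from camera to world coordinates). Camera axes: x right, y up, looking along -z (the intrinsics and any distortion apply to the point x, -y, -z); pixel columns grow to the right and rows downward; lengths in m; the calibration is good to about 2 mm. A picture is of the moment at which its call begins.
- ctrl.close_job(): hands the job in; it is judged then, once.
Trained networks look in the newest picture that a camera, given by its name, has taken for a name from the list of things; names that differ only in an ending like _2 or _b are one class to them, and where a whole thing is asked for, a point or a joint stands for the part that bears it (a point fixed in the world has none). Each returns a list of dicts, best first, with "confidence" (0 to 1); they miss things now and then, are a little off and sometimes report something else, mostly with a low value. They report only what shows in the picture. A call takes as long as a camera call. They do not tell look-alikes from the thing itself.
- ctrl.find_in(query, camera): "bbox" ([centre column, centre row, width, height] in pixels, round what is visible of it).
- ctrl.outline_of(query, camera): "mask" (480x640 bool, what is visible of it) and "bbox" ([centre column, centre row, width, height] in pixels, round what is visible of it).
The state is a dict: "time": time; "joint_positions": joint angles; "qd": joint speeds; "joint_torque": joint torques, N m; "position": TCP position; "tool_rot": TCP orientation; "ft_force": force on the tool from outside, world axes, zero at the start; "torque": the same for the moment, N m; "grip_width": opening from 0.0 (shut) to 1.0 (fully open); "grip_force": force on a finger pad.
Only numpy, scipy, OpenCV 4.12 (cv2) and the standard library are available. Lean on these libraries where they do the work, as an engineer would, in place of code of your own. Each camera call takes 0.05 s, during which the arm holds its last target. There are 200 camera calls.

## Working session

There is one attempt and no reset: what is moved stays moved. The work goes in short steps, Python scripts to look and compute and a shell command to move; the robot and the scene stay as the last step left them, time stands still between calls to the robot, and variables do not carry over. Pictures are saved under pics/ and viewed, at most 10 in all, crops included, and the job is handed in when it is done.

```bash
mkdir -p pics
cat > h.py <<'E'
import numpy as np, cv2, pickle
from bench import ctrl
def cloud(im):
    d=im["depth"]; K=np.array(im["camera_matrix"],float); D=np.array(im["dist_coeffs"],float)
    h,w=d.shape; u,v=np.meshgrid(np.arange(w),np.arange(h))
    p=cv2.undistortPoints(np.stack([u,v],-1).reshape(-1,1,2).astype(float),K,D).reshape(h,w,2)
    c=np.stack([p[...,0]*d,-p[...,1]*d,-d,np.ones_like(d)],-1)
    W=(c@np.array(im["extrinsics"]).T)[...,:3]; W[d<=0]=np.nan
    return W
E
python3 - <<'E'
from h import *
s=ctrl.get_state(); print({k:np.round(s[k],3) for k in ("time","position","tool_rot","ft_force","grip_width")})
ims={}
for c in ("side","top"):
    im=ctrl.get_image(c); ims[c]=im
    cv2.imwrite(f"pics/{c}0.png",im["color"][...,::-1]); print(c,np.round(im["extrinsics"],3).tolist(),np.round(im["camera_matrix"],1).tolist(),im["dist_coeffs"])
    W=cloud(im)
    for q in ("clip","strip_top","stand_red","panel_red","panel_blue","toner","tin","cup"):
        for r in ctrl.outline_of(q,c)[:4]:
            P=W[r["mask"]]; P=P[~np.isnan(P[:,0])]
            print(c,q,round(r["confidence"],2),np.round(r["bbox"]),np.round(np.median(P,0),3) if len(P) else None, np.round(np.percentile(P,[2,98],axis=0),3).tolist() if len(P) else None, np.median(im["color"][r["mask"]],0))
pickle.dump(ims,open("ims0.pkl","wb"))
E
```

```text
{'time': np.float64(0.0), 'position': array([ 0.205, -0.616,  0.232]), 'tool_rot': array([-3.099e+00, -5.020e-01,  1.000e-03]), 'ft_force': array([0.064, 0.271, 0.14 ]), 'grip_width': np.float64(1.0)}
side [[0.895, 0.218, -0.389, 0.289], [-0.446, 0.484, -0.753, -0.596], [0.024, 0.847, 0.531, 0.537], [0.0, 0.0, 0.0, 1.0]] [[439.9, 0.0, 313.1], [0.0, 439.9, 240.6], [0.0, 0.0, 1.0]] [0.01970233 0.         0.         0.         0.        ]
side clip 0.82 [304. 310.  33.  70.] [ 0.527 -0.112  0.068] [[0.502, -0.136, 0.005], [0.557, -0.081, 0.106]] [ 35. 110. 104.]
side clip 0.72 [254. 239.  28.  57.] [0.527 0.134 0.062] [[0.512, 0.112, 0.004], [0.547, 0.174, 0.105]] [158.  89. 104.]
side clip 0.55 [284. 252.  42.  54.] [0.549 0.015 0.098] [[0.517, 0.0, -0.001], [0.596, 0.167, 0.146]] [142.  88.  40.]
side clip 0.46 [344. 254.  27.  67.] [ 0.658 -0.008  0.064] [[0.643, -0.018, 0.002], [0.685, 0.016, 0.129]] [177.5 165.  155. ]
side strip_top 0.88 [284. 278.  35.  51.] [0.537 0.009 0.009] [[0.509, -0.02, 0.005], [0.584, 0.066, 0.07]] [96. 95. 98.]
side stand_red 0.88 [207. 205.  45.  70.] [
[... 2310 characters left out ...]
24.] [0.484 0.311 0.122] [[0.465, 0.259, 0.102], [0.507, 0.374, 0.126]] [147.  74.  71.]
top panel_blue 0.56 [464. 243.  66.  17.] [ 0.552 -0.212  0.12 ] [[0.528, -0.296, 0.023], [0.557, -0.203, 0.126]] [ 58.  76. 109.]
top toner 0.49 [319. 231.  26.  39.] [0.552 0.023 0.111] [[0.516, 0.004, 0.014], [0.579, 0.044, 0.149]] [113.  80.  53.]
top tin 0.95 [381. 179.  42.  49.] [ 0.669 -0.1    0.089] [[0.638, -0.138, 0.011], [0.711, -0.064, 0.094]] [182. 184. 180.]
top tin 0.71 [168. 270.  87.  71.] [0.482 0.322 0.012] [[0.427, 0.249, 0.007], [0.544, 0.398, 0.123]] [84. 83. 86.]
top cup 0.54 [461. 255.  93.  66.] [ 0.523 -0.264  0.014] [[0.474, -0.34, 0.003], [0.589, -0.192, 0.124]] [87. 86. 88.]
```

Run:
```python
from h import *
ims=pickle.load(open("ims0.pkl","rb"))
t=ims["top"]["color"][150:320,100:520,::-1]; s=ims["side"]["color"][160:380,170:420,::-1]
a=cv2.resize(t,(800,324),interpolation=cv2.INTER_CUBIC); b=cv2.resize(s,(310,272),interpolation=cv2.INTER_CUBIC)
z=cv2.resize(ims["side"]["color"][215:330,225:425,::-1],(480,272),interpolation=cv2.INTER_CUBIC)
cv2.imwrite("pics/c1.png",np.vstack([a,np.hstack([b,np.zeros((272,10,3),np.uint8),z])]))
# near point measure
for c in ims:
    W=cloud(ims[c]); C=ims[c]["color"].astype(int); hsv=cv2.cvtColor(ims[c]["color"],cv2.COLOR_RGB2HSV)
    X,Y,Z=W[...,0],W[...,1],W[...,2]
    def rep(n,m):
        P=W[m]; 
        if len(P)<4: print(c,n,len(P)); return
        r=cv2.minAreaRect((P[:,:2]*1000).astype(np.float32))
        print(c,n,len(P),"mean",P.mean(0).round(4),"rect",np.round(r[0],1),np.round(r[1],1),round(r[2],1),"zpct",np.percentile(P[:,2],[5,50,95]).round(4))
        q=P[:,:2]-P[:,:2].mean(0); u=np.linalg.svd(q,full_matrices=False)[2][0]; print("   axis deg",np.degrees(np.arctan2(u[1],u[0])).round(1))
    R=(X>.42)&(X<.56)&(Y>.22)&(Y<.42)
    rep("redtop",R&(Z>.115)&(Z<.13)); rep("redbase",R&(Z>.007)&(Z<.016))
    Cc=(X>.5)&(X<.61)&(Y>-.03)&(Y<.08)
    rep("clip handles",Cc&(Z>.13)&(Z<.16)); rep("clip>100",Cc&(Z>.1)); rep("foot",Cc&(Z>.005)&(Z<.015)); rep("clip 80-100",Cc&(Z>.08)&(Z<.1))
    rep("orange",Cc&(hsv[...,0]>8)&(hsv[...,0]<22)&(hsv[...,1]>140)&(Z>.04)); rep("strip",Cc&(Z>.06)&(Z<.075))
```

```text
side redtop 137 mean [0.4828 0.3145 0.1203] rect [484.1 320.1] [132.3  10.9] 70.3 zpct [0.1163 0.1207 0.122 ]
   axis deg -109.7
side redbase 1074 mean [0.4845 0.3093 0.011 ] rect [486. 323.] [151.5 102.1] 70.4 zpct [0.009  0.011  0.0129]
   axis deg -114.4
side clip handles 169 mean [0.5494 0.0177 0.1405] rect [548.1  22.1] [32.5 66.6] 73.8 zpct [0.1311 0.1415 0.1461]
   axis deg 164.8
side clip>100 330 mean [0.5503 0.0167 0.128 ] rect [548.1  21.8] [32.9 66.7] 73.7 zpct [0.1034 0.1306 0.1457]
   axis deg 166.0
side foot 745 mean [0.5429 0.0208 0.009 ] rect [548.8  22.8] [92.7 70.3] 73.3 zpct [0.007  0.009  0.0107]
   axis deg -127.7
side clip 80-100 234 mean [0.5471 0.0173 0.0934] rect [546.4  22.1] [41.  31.6] 79.4 zpct [0.0839 0.0952 0.0992]
   axis deg -109.3
side orange 351 mean [0.5512 0.0154 0.1031] rect [546.8  19.5] [34.5 59.2] 77.6 zpct [0.0586 0.106  0.1428]
   axis deg 177.7
side strip 177 mean [0.5425 0.0057 0.0674] rect [545.6  20. ] [82.9 29.7] 83.7 zpct [0.0609 0.0686 0.0717]
   axis deg -103.4
top redtop 378 mean [0.4848 0.3221 0.1218] rect [484.2 320.7] [130.   10.
[... 247 characters left out ...]
23.9] [31.7 67.5] 73.8 zpct [0.132  0.1446 0.1491]
   axis deg 163.6
top clip>100 425 mean [0.5527 0.0221 0.1283] rect [547.7  23.7] [37.3 67.5] 74.0 zpct [0.101  0.1308 0.1481]
   axis deg 163.6
top foot 803 mean [0.5411 0.0251 0.0101] rect [560.4  17.5] [104.  104.7] 79.0 zpct [0.0065 0.0101 0.0135]
   axis deg -101.5
top clip 80-100 161 mean [0.549  0.0243 0.0962] rect [548.1  24. ] [38.1 26.3] 72.6 zpct [0.0883 0.0971 0.0998]
   axis deg -106.4
top orange 222 mean [0.5624 0.019  0.12  ] rect [549.6  22.6] [26.8 50.6] 74.8 zpct [0.0954 0.1201 0.1441]
   axis deg 161.0
top strip 181 mean [0.5467 0.0244 0.0693] rect [548.8  24.5] [88.4 26.2] 64.4 zpct [0.0623 0.0699 0.0732]
   axis deg 73.6
```

View pics/c1.png

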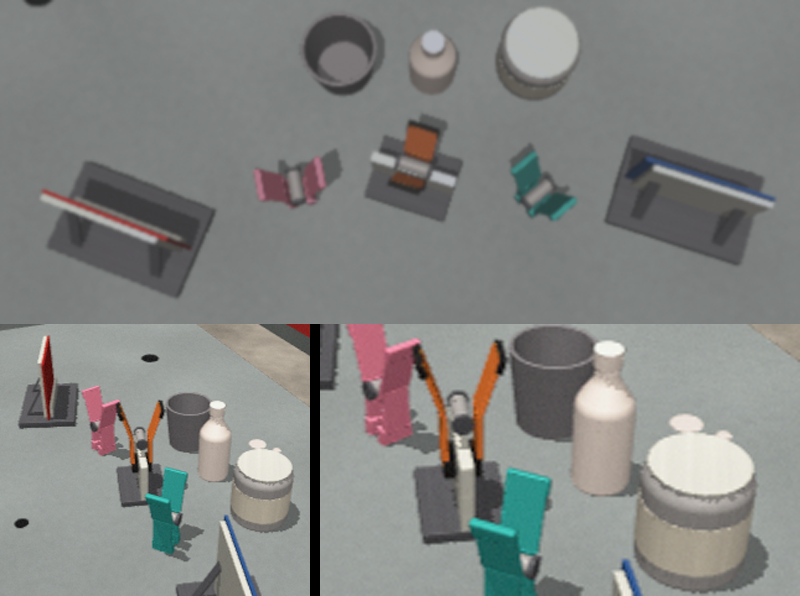

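View pics/side0.png

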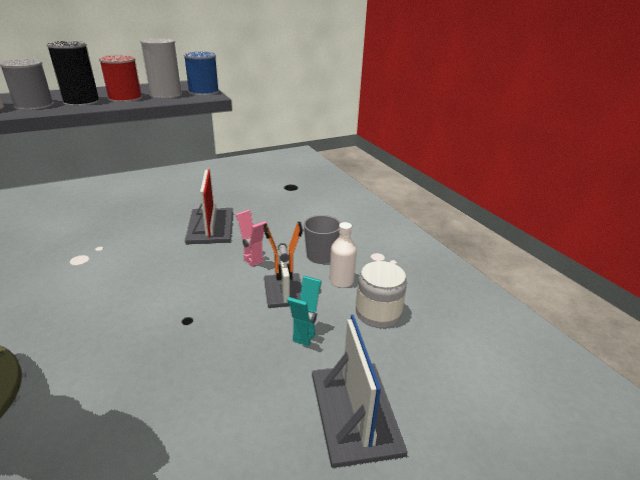

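Three things are shaped like the clip: pink (side 254,239; top 250,245), orange (side 284,252; top 315,230) and teal (side 304,310; top 385,245). In the crop only the orange one sits on the aluminium strip with black handle tips, so that is the one meant. The red stand is at side 207,203 / top 160,267, and the blue stand is on the right.

Both views agree:

| | x, y (m) | Height (m) | Jaw or thickness axis |
|---|---|---|---|
| Clip | (.548, .023) | tips z ≈ .148 | −16.3° |
| Red edge | (.484, .320) | top z ≈ .122 | −19.6° |

```bash
cat > go.py <<'E'
import sys
from h import *
from scipy.spatial.transform import Rotation as Ro
def rel(p,yaw):  # yaw deg = world heading of tool y, tool down
    s=ctrl.get_state(); R=Ro.from_rotvec(s["tool_rot"]); a=np.radians(yaw)
    y=np.array([np.cos(a),np.sin(a),0]); z=np.array([0,0,-1.]); T=Ro.from_matrix(np.stack([np.cross(y,z),y,z],1))
    d=R.inv().apply(np.array(p)-s["position"]); w=(R.inv()*T).as_rotvec(degrees=True)
    print("pos",np.round(s["position"],4),"t",round(s["time"],2),"F",np.round(s["ft_force"],1),"grip",round(s["grip_width"],3),round(s["grip_force"],1))
    print("slide",np.round(d/.25,3),"angular",np.round(w/30,3))
if __name__=="__main__":
    v=list(map(float,sys.argv[1:])); rel(v[:3],v[3])
E
python3 go.py .548 .023 .235 -16.3
python3 -m inch '[{"slide":[0.2,-0.2,0],"angular":[0,0,-0.15],"claw":1},{"slide":[0.98,-0.92,0],"angular":[0,0,-0.9],"claw":1},{"slide":[0.98,-0.92,0],"angular":[0,0,-0.9],"claw":1},{"slide":[0.98,-0.92,0],"angular":[0,0,-0.9],"claw":1},{"slide":[0.98,-0.92,0],"angular":[0,0,-0.9],"claw":1},{"slide":[0.98,-0.92,0],"angular":[0,0,-0.9],"claw":1},{"slide":[0.98,-0.92,0],"angular":[0,0,-0.9],"claw":1},{"slide":[0.98,-0.92,0],"angular":[0,0,-0.9],"claw":1},{"slide":[0.98,-0.92,0],"angular":[0,0,-0.9],"claw":1},{"slide":[0.98,-0.92,0],"angular":[0,0,-0.9],"claw":1}]' 30
python3 go.py .548 .023 .235 -16.3
```

```text
pos [ 0.2049 -0.6169  0.2336] t 0.9 F [-0.  -0.3  0.2] grip 1.0 0.0
slide [ 2.109 -1.996 -0.006] angular [ 0.     0.    -1.844]
time: 1.9
position: [0.3641, -0.3226, 0.2336]
tool_rot: [2.899, 1.209, -0.001]
ft_force: [1.1, -0.1, -0.3]
grip_width: 1.002
grip_force: 0.0
pos [ 0.3641 -0.3226  0.2336] t 1.9 F [ 1.1 -0.1 -0.3] grip 1.002 0.0
slide [ 1.5   -0.45  -0.007] angular [ 0.     0.001 -0.948]
```

```bash
python3 -m inch '[{"slide":[0.9,-0.27,0],"angular":[0,0,-0.6],"claw":1},{"slide":[0.9,-0.27,0],"angular":[0,0,-0.6],"claw":1},{"slide":[0.9,-0.27,0],"angular":[0,0,-0.6],"claw":1},{"slide":[0.9,-0.27,0],"angular":[0,0,-0.6],"claw":1},{"slide":[0.9,-0.27,0],"angular":[0,0,-0.6],"claw":1},{"slide":[0.9,-0.27,0],"angular":[0,0,-0.6],"claw":1},{"slide":[0.9,-0.27,0],"angular":[0,0,-0.6],"claw":1}]'
python3 go.py .548 .023 .235 -16.3
```

```text
time: 2.6
position: [0.4748, -0.1149, 0.2334]
tool_rot: [2.674, 1.65, -0.001]
ft_force: [-0.3, -0.2, -0.0]
grip_width: 1.0
grip_force: 0.0
pos [ 0.4748 -0.1149  0.2334] t 2.6 F [-0.3 -0.2 -0. ] grip 1.0 0.0
slide [ 0.624  0.014 -0.007] angular [-0.001  0.001 -0.345]
```

```bash
python3 -m inch '[{"slide":[0.624,0.014,0],"angular":[0,0,-0.345],"claw":1},{"slide":[0.624,0.014,0],"angular":[0,0,-0.345],"claw":1},{"slide":[0.624,0.014,0],"angular":[0,0,-0.345],"claw":1},{"slide":[0.624,0.014,0],"angular":[0,0,-0.345],"claw":1},{"slide":[0.624,0.014,0],"angular":[0,0,-0.345],"claw":1},{"slide":[0.624,0.014,0],"angular":[0,0,-0.345],"claw":1}]'
python3 go.py .548 .023 .129 -16.3
python3 - <<'E'
from h import *
a=ctrl.get_image("side")["color"][150:330,190:430,::-1]; cv2.imwrite("pics/a1.png",cv2.resize(a,(800,600),interpolation=cv2.INTER_CUBIC))
E
```

```text
time: 3.2
position: [0.5476, 0.0206, 0.2329]
tool_rot: [2.517, 1.879, -0.003]
ft_force: [-0.2, -0.1, 0.4]
grip_width: 1.0
grip_force: 0.0
pos [0.5476 0.0206 0.2329] t 3.2 F [-0.2 -0.1  0.4] grip 1.0 0.0
slide [ 0.011 -0.001  0.416] angular [-0.002  0.004 -0.007]
```

View pics/a1.png

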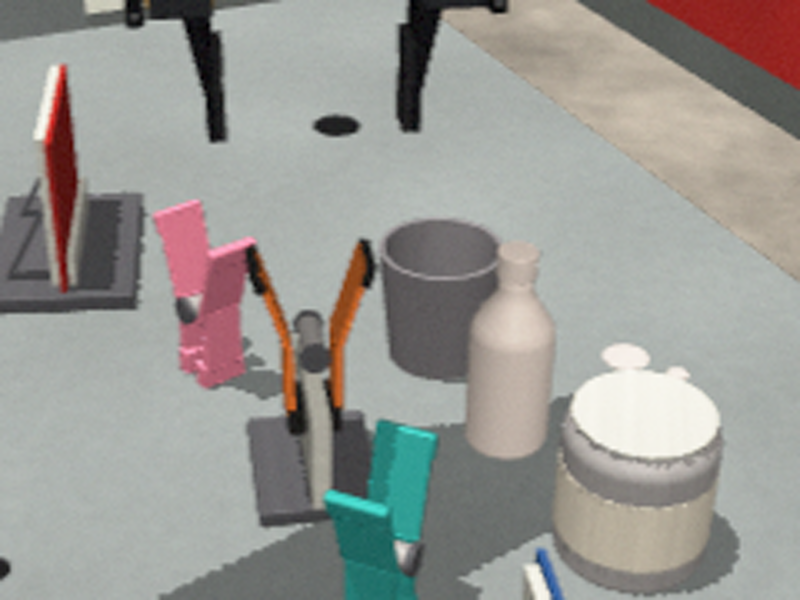

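The open fingers (crop columns 215 and 410) straddle the orange clip, with its pin at crop 312,335. Next I descend and squeeze.

```bash
python3 -m inch '[{"slide":[0.01,0,0.15],"angular":[0,0,0],"claw":1},{"slide":[0.01,0,0.28],"angular":[0,0,0],"claw":1},{"slide":[0.01,0,0.37],"angular":[0,0,0],"claw":1},{"slide":[0.01,0,0.415],"angular":[0,0,0],"claw":1},{"slide":[0.01,0,0.415],"angular":[0,0,0],"claw":1},{"slide":[0.01,0,0.415],"angular":[0,0,0],"claw":1}]' 30
python3 go.py .548 .023 .129 -16.3
python3 -m inch '[{"slide":[0,0,0],"angular":[0,0,0],"claw":-1},{"slide":[0,0,0],"angular":[0,0,0],"claw":-1},{"slide":[0,0,0],"angular":[0,0,0],"claw":-1},{"slide":[0,0,0],"angular":[0,0,0],"claw":-1},{"slide":[0,0,0],"angular":[0,0,0],"claw":-1},{"slide":[0,0,0],"angular":[0,0,0],"claw":-1},{"slide":[0,0,0],"angular":[0,0,0],"claw":-1},{"slide":[0,0,0],"angular":[0,0,0],"claw":-1},{"slide":[0,0,0],"angular":[0,0,0],"claw":-1},{"slide":[0,0,0],"angular":[0,0,0],"claw":-1}]' 30
python3 - <<'E'
from h import *
a=ctrl.get_image("side")["color"][190:310,220:380,::-1]; cv2.imwrite("pics/a2.png",cv2.resize(a,(800,600),interpolation=cv2.INTER_CUBIC))
E
```

```text
time: 3.85
position: [0.5492, 0.0256, 0.1308]
tool_rot: [2.514, 1.882, 0.001]
ft_force: [0.5, 0.1, -0.8]
grip_width: 1.002
grip_force: 0.0
pos [0.5492 0.0256 0.1308] t 3.85 F [ 0.5  0.1 -0.8] grip 1.002 0.0
slide [-0.011 -0.002  0.007] angular [ 0.003  0.    -0.002]
time: 4.85
position: [0.5486, 0.0265, 0.1297]
tool_rot: [-2.513, -1.885, 0.0]
ft_force: [-0.0, 0.0, -0.4]
grip_width: 0.314
grip_force: 30.0
```

View pics/a2.png

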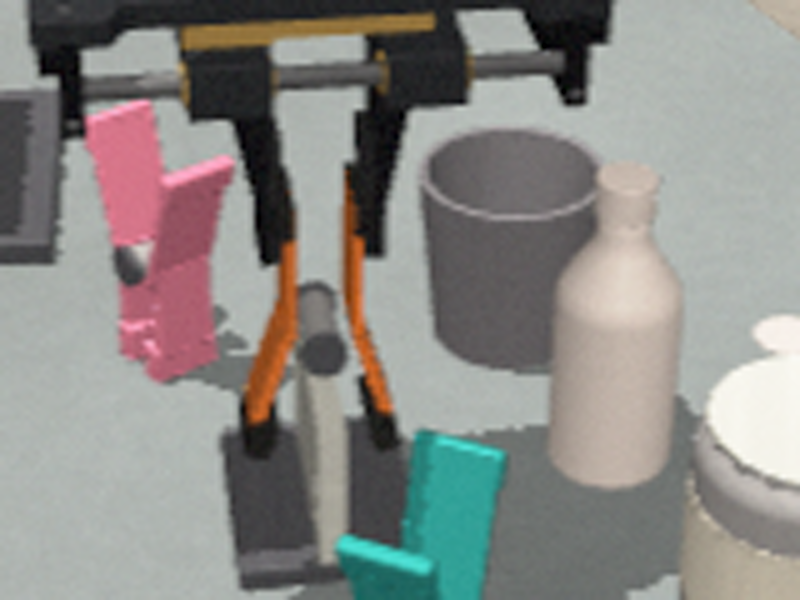

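The clip is fully squeezed: opening .314 ≈ 27 mm, jaws wide around the strip (crop 260,430 and 380,430). Now I lift straight up.

```bash
python3 -m inch '[{"slide":[0,0,-0.06],"angular":[0,0,0],"claw":-1},{"slide":[0,0,-0.18],"angular":[0,0,0],"claw":-1},{"slide":[0,0,-0.32],"angular":[0,0,0],"claw":-1},{"slide":[0,0,-0.45],"angular":[0,0,0],"claw":-1},{"slide":[0,0,-0.5],"angular":[0,0,0],"claw":-1},{"slide":[0,0,-0.5],"angular":[0,0,0],"claw":-1},{"slide":[0,0,-0.5],"angular":[0,0,0],"claw":-1}]'
python3 go.py .484 .320 .255 -19.6
```

```text
time: 5.6
position: [0.5481, 0.0264, 0.2539]
tool_rot: [-2.513, -1.884, 0.002]
ft_force: [0.7, -0.2, -1.5]
grip_width: 0.314
grip_force: 30.0
pos [0.5481 0.0264 0.2539] t 5.6 F [ 0.7 -0.2 -1.5] grip 0.314 30.0
slide [ 1.056 -0.575 -0.005] angular [-0.002  0.001  0.111]
```

```bash
python3 -m inch '[{"slide":[0.1,-0.05,0],"angular":[0,0,0.01],"claw":-1},{"slide":[0.25,-0.14,0],"angular":[0,0,0.05],"claw":-1},{"slide":[0.42,-0.23,0],"angular":[0,0,0.08],"claw":-1},{"slide":[0.58,-0.32,0],"angular":[0,0,0.11],"claw":-1},{"slide":[0.72,-0.39,0],"angular":[0,0,0.11],"claw":-1},{"slide":[0.82,-0.44,0],"angular":[0,0,0.11],"claw":-1},{"slide":[0.86,-0.47,0],"angular":[0,0,0.11],"claw":-1},{"slide":[0.86,-0.47,0],"angular":[0,0,0.11],"claw":-1},{"slide":[0.86,-0.47,0],"angular":[0,0,0.11],"claw":-1}]'
python3 go.py .484 .320 .255 -19.6
python3 - <<'E'
from h import *
for c in ("side","top"):
    im=ctrl.get_image(c); W=cloud(im); hsv=cv2.cvtColor(im["color"],cv2.COLOR_RGB2HSV); s=ctrl.get_state()
    m=(hsv[...,0]>7)&(hsv[...,0]<20)&(hsv[...,1]>140)&(W[...,2]>.13)&(W[...,2]<.235)&(abs(W[...,1]-s["position"][1])<.06)&(abs(W[...,0]-s["position"][0])<.06)
    P=W[m]; print(c,len(P),s["position"])
    R=cv2.Rodrigues(np.array(s["tool_rot"]))[0]; Q=(P-s["position"])@R
    if len(P): print("tool-frame pct",np.percentile(Q,[2,50,98],axis=0).round(4).tolist())
    h=(W[...,2]>.13)&(W[...,2]<.24)&(abs(W[...,1]-s["position"][1])<.05)&(abs(W[...,0]-s["position"][0])<.05)
    Q=(W[h]-s["position"])@R
    for a,b in ((.015,.03),(.03,.045),(.05,.07),(.07,.1)):
        q=Q[(Q[:,2]>a)&(Q[:,2]<b)]
        if len(q)>5: print("  z",a,b,len(q),np.percentile(q[:,:2],[3,97],axis=0).round(4).tolist())
E
```

```text
time: 6.5
position: [0.4964, 0.2638, 0.2537]
tool_rot: [2.567, 1.809, -0.003]
ft_force: [-0.1, 0.0, -1.4]
grip_width: 0.318
grip_force: 30.0
pos [0.4964 0.2638 0.2537] t 6.5 F [-0.1  0.  -1.4] grip 0.318 30.0
slide [ 0.195 -0.122 -0.005] angular [-0.001  0.004 -0.002]
side 172 [0.49686497 0.26333423 0.25394982]
tool-frame pct [[-0.019, -0.0218, 0.0209], [-0.0141, 0.0139, 0.0501], [0.0074, 0.0259, 0.0785]]
  z 0.015 0.03 46 [[-0.0199, -0.0123], [0.003, 0.0144]]
  z 0.03 0.045 126 [[-0.0225, -0.0136], [0.0147, 0.015]]
  z 0.05 0.07 81 [[-0.0238, -0.0223], [0.0062, 0.0227]]
  z 0.07 0.1 141 [[-0.019, -0.027], [0.0092, 0.0295]]
top 134 [0.49703029 0.26330969 0.2542083 ]
tool-frame pct [[-0.0178, -0.0267, 0.022], [-0.0103, -0.0142, 0.059], [0.0025, 0.0247, 0.0766]]
  z 0.015 0.03 17 [[-0.0187, -0.0133], [0.0023, 0.0138]]
  z 0.03 0.045 177 [[-0.0222, -0.0146], [0.0131, 0.0136]]
  z 0.05 0.07 82 [[-0.0192, -0.0236], [0.0004, 0.0238]]
  z 0.07 0.1 123 [[-0.0184, -0.0291], [0.0051, 0.0284]]
```

```bash
python3 go.py .485 .3238 .255 -19.6
python3 -m inch '[{"slide":[0.1,-0.06,0],"angular":[0,0,0],"claw":-1},{"slide":[0.18,-0.11,0],"angular":[0,0,0],"claw":-1},{"slide":[0.21,-0.12,0],"angular":[0,0,0],"claw":-1},{"slide":[0.21,-0.12,0],"angular":[0,0,0],"claw":-1},{"slide":[0.21,-0.12,0],"angular":[0,0,0],"claw":-1}]'
python3 go.py .485 .3238 .182 -19.6
python3 - <<'E'
from h import *
o=[]
for c,(x,y) in (("side",(150,120)),("top",(90,200))):
    im=ctrl.get_image(c); o.append(cv2.resize(im["color"][y:y+135,x:x+120,::-1],(400,450),interpolation=cv2.INTER_CUBIC))
cv2.imwrite("pics/a3.png",np.hstack(o))
E
```

```text
pos [0.497  0.2633 0.2542] t 6.6 F [ 0.2  0.1 -0.3] grip 0.313 30.0
slide [ 0.211 -0.127 -0.004] angular [ 0.     0.003 -0.006]
time: 7.1
position: [0.4864, 0.3234, 0.2545]
tool_rot: [2.568, 1.808, -0.001]
ft_force: [-0.3, -0.1, -0.3]
grip_width: 0.312
grip_force: 30.0
pos [0.4864 0.3234 0.2545] t 7.1 F [-0.3 -0.1 -0.3] grip 0.312 30.0
slide [-0.    -0.006  0.29 ] angular [ 0.001  0.003 -0.003]
```

View pics/a3.png

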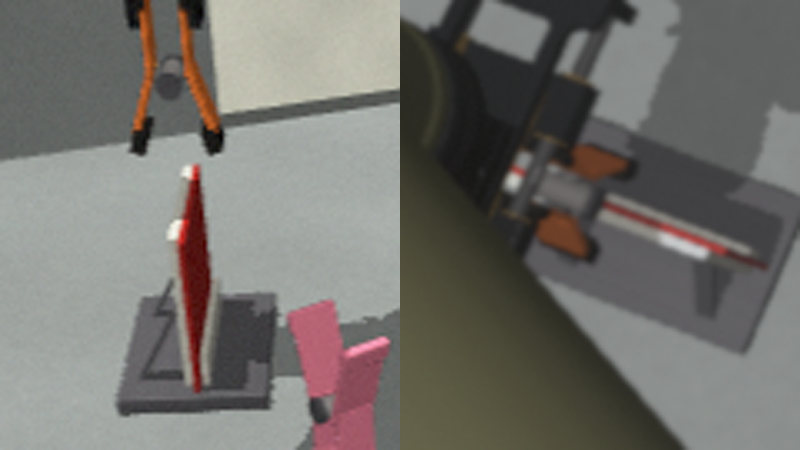

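The open jaws (left crop 140,140 and 212,140) straddle the red panel and plate edge. In the top view (right crop 570,195) the clip lies square along the edge. Next I lower it.

```bash
python3 -m inch '[{"slide":[0,-0.006,0.05],"angular":[0,0,0],"claw":-1},{"slide":[0,-0.006,0.12],"angular":[0,0,0],"claw":-1},{"slide":[0,-0.006,0.19],"angular":[0,0,0],"claw":-1},{"slide":[0,-0.006,0.25],"angular":[0,0,0],"claw":-1},{"slide":[0,-0.006,0.28],"angular":[0,0,0],"claw":-1},{"slide":[0,-0.006,0.29],"angular":[0,0,0],"claw":-1},{"slide":[0,-0.006,0.29],"angular":[0,0,0],"claw":-1},{"slide":[0,-0.006,0.29],"angular":[0,0,0],"claw":-1}]'
python3 go.py .485 .3238 .182 -19.6
python3 - <<'E'
from h import *
o=[]
for c,(x,y) in (("side",(150,120)),("top",(90,200))):
    im=ctrl.get_image(c); o.append(cv2.resize(im["color"][y:y+135,x:x+120,::-1],(400,450),interpolation=cv2.INTER_CUBIC))
    W=cloud(im); s=ctrl.get_state(); R=cv2.Rodrigues(np.array(s["tool_rot"]))[0]; Q=(W-s["position"])@R
    h=(W[...,2]>.112)&(W[...,2]<.128)&(abs(Q[...,0])<.08)&(abs(Q[...,1])<.01)
    q=Q[h]; print(c,len(q),"edge tool x",np.percentile(q[:,0],[1,99]).round(4),"y",np.percentile(q[:,1],[3,50,97]).round(4),"z",np.percentile(q[:,2],[3,50]).round(4))
    for a,b in ((.03,.05),):
        k=(Q[...,2]>a)&(Q[...,2]<b)&(abs(Q[...,0])<.03)&(abs(Q[...,1])<.022)
        q=Q[k]; print("  pin region",len(q),np.percentile(q,[2,50,98],axis=0).round(4).tolist())
cv2.imwrite("pics/a4.png",np.hstack(o))
E
```

```text
time: 8.0
position: [0.4843, 0.3262, 0.183]
tool_rot: [2.566, 1.812, 0.002]
ft_force: [0.0, 0.4, -1.0]
grip_width: 0.312
grip_force: 30.0
pos [0.4843 0.3262 0.183 ] t 8.0 F [ 0.   0.4 -1. ] grip 0.312 30.0
slide [-0.008  0.006  0.004] angular [ 0.001 -0.002  0.001]
side 103 edge tool x [-0.0702  0.0274] y [-0.0033  0.0037  0.0069] z [0.0614 0.0627]
  pin region 142 [[-0.0234, -0.0144, 0.0314], [-0.0144, 0.0024, 0.0412], [0.0141, 0.0173, 0.0493]]
top 149 edge tool x [-0.0699  0.0274] y [-0.0029  0.002   0.0067] z [0.0569 0.061 ]
  pin region 203 [[-0.0231, -0.0173, 0.0338], [-0.0102, 0.0004, 0.0395], [0.0159, 0.0177, 0.0495]]
```

View pics/a4.png

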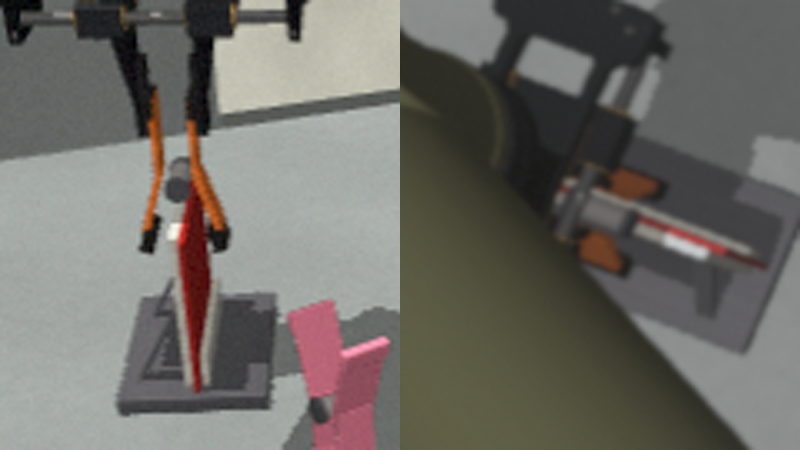

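The jaws are over the edge. The panel centre is at tool x ≈ −5 mm against the pin's −4.5 mm, and the edge sits 2 mm towards tool +y, so I nudge by that and let the clip close gradually.

```bash
python3 -m inch '[{"slide":[0,0.008,0.004],"angular":[0,0,0],"claw":-1},{"slide":[0,0.008,0.004],"angular":[0,0,0],"claw":-1},{"slide":[0,0.008,0.004],"angular":[0,0,0],"claw":-0.3},{"slide":[0,0.008,0.004],"angular":[0,0,0],"claw":-0.15},{"slide":[0,0.008,0.004],"angular":[0,0,0],"claw":0},{"slide":[0,0.008,0.004],"angular":[0,0,0],"claw":0.15},{"slide":[0,0.008,0.004],"angular":[0,0,0],"claw":0.3},{"slide":[0,0.008,0.004],"angular":[0,0,0],"claw":0.6},{"slide":[0,0.008,0.004],"angular":[0,0,0],"claw":1},{"slide":[0,0.008,0.004],"angular":[0,0,0],"claw":1}]'
python3 -m inch '[{"slide":[0,0,0],"angular":[0,0,0],"claw":1},{"slide":[0,0,0],"angular":[0,0,0],"claw":1},{"slide":[0,0,0],"angular":[0,0,0],"claw":1}]'
python3 - <<'E'
from h import *
o=[]
for c,(x,y) in (("side",(150,120)),("top",(90,200))):
    im=ctrl.get_image(c); o.append(cv2.resize(im["color"][y:y+135,x:x+120,::-1],(400,450),interpolation=cv2.INTER_CUBIC))
cv2.imwrite("pics/a5.png",np.hstack(o))
E
```

```text
time: 9.1
position: [0.4859, 0.3253, 0.1814]
tool_rot: [2.567, 1.812, 0.0]
ft_force: [0.3, 0.5, -0.7]
grip_width: 0.837
grip_force: 0.0
time: 9.4
position: [0.4859, 0.3252, 0.1813]
tool_rot: [2.567, 1.811, 0.0]
ft_force: [0.2, -0.1, -0.5]
grip_width: 0.986
grip_force: 0.0
```

View pics/a5.png

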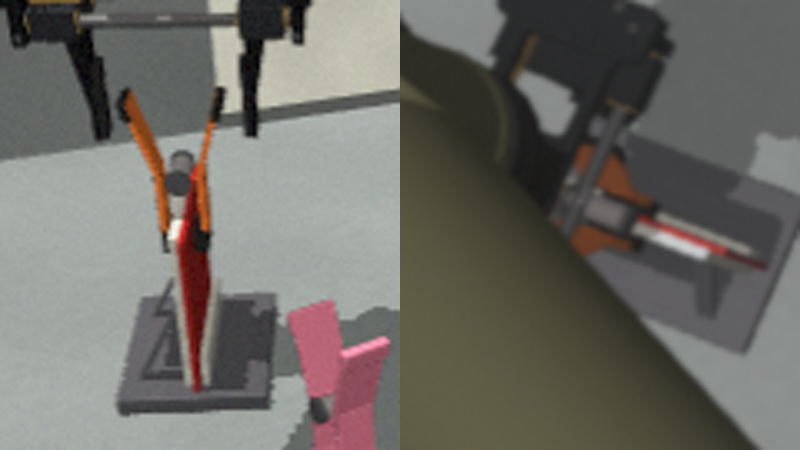

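The clip has closed over the edge (left crop, jaws at 165,240 and 203,240), with the fingers clear of the handles. I retreat upwards, then check.

```bash
python3 -m inch '[{"slide":[0,0,-0.06],"angular":[0,0,0],"claw":1},{"slide":[0,0,-0.18],"angular":[0,0,0],"claw":1},{"slide":[0,0,-0.32],"angular":[0,0,0],"claw":1},{"slide":[-0.25,0,-0.4],"angular":[0,0,0],"claw":1},{"slide":[-0.45,0,-0.4],"angular":[0,0,0],"claw":1},{"slide":[-0.65,0,-0.4],"angular":[0,0,0],"claw":1},{"slide":[-0.85,0,-0.4],"angular":[0,0,0],"claw":1},{"slide":[-0.95,0,-0.4],"angular":[0,0,0],"claw":1},{"slide":[-0.95,0,-0.4],"angular":[0,0,0],"claw":1}]'
python3 - <<'E'
from h import *
o=[]
for c,(x,y) in (("side",(160,140)),("top",(90,200))):
    im=ctrl.get_image(c); o.append(cv2.resize(im["color"][y:y+120,x:x+120,::-1],(400,400),interpolation=cv2.INTER_CUBIC))
    W=cloud(im); u=np.array([.3346,.9424]); t=np.array([.9424,-.3346]); d=W[...,:2]-[.4842,.3207]
    U,T,Z=d@u,d@t,W[...,2]
    def rep(n,m): print(c,n,m.sum(),"u",np.percentile(U[m],[2,98]).round(4),"t",np.percentile(T[m],[2,98]).round(4),"z",np.percentile(Z[m],[2,98]).round(4)) if m.sum()>4 else print(c,n,m.sum())
    n=(abs(U)<.1)&(abs(T)<.05)
    m=n&(Z>.165)&(Z<.225); rep("handles",m)
    r=cv2.minAreaRect((W[m][:,:2]*1000).astype(np.float32)); print(np.round(r[0],1),np.round(r[1],1),round(r[2],1))
    rep("pin",n&(Z>.137)&(Z<.155)&(abs(T)<.012)); rep("edge",n&(Z>.117)&(Z<.126)&(abs(T)<.012))
    rep("pads",n&(Z>.085)&(Z<.116)&(abs(U)<.03))
cv2.imwrite("pics/a6.png",np.hstack(o))
print(ctrl.get_state()["position"],ctrl.get_state()["time"])
E
```

```text
time: 10.4
position: [0.4055, 0.0961, 0.2824]
tool_rot: [2.571, 1.798, -0.001]
ft_force: [0.9, -0.0, -1.1]
grip_width: 1.002
grip_force: 0.0
side handles 116 u [-0.0156  0.0157] t [-0.0319  0.0325] z [0.1656 0.1964]
[484.1 320.4] [33.6 66.6] 69.1
side pin 99 u [-0.0192  0.0206] t [-0.0117  0.0115] z [0.1378 0.1499]
side edge 101 u [-0.064   0.0544] t [-0.011   0.0112] z [0.1177 0.1234]
side pads 121 u [-0.0258  0.0241] t [-0.0152  0.0158] z [0.0888 0.1156]
top handles 387 u [-0.0139  0.0165] t [-0.0331  0.0327] z [0.1661 0.1996]
[484.9 322.4] [33.3 67.4] 69.4
top pin 221 u [-0.0181  0.0209] t [-0.0114  0.0116] z [0.1394 0.1524]
top edge 122 u [-0.0197  0.0644] t [-0.0111  0.0048] z [0.1181 0.1257]
top pads 97 u [-0.0141  0.0164] t [-0.0137  0.0148] z [0.0938 0.1142]
[0.40648771 0.10130004 0.28243337] 10.5
```

View pics/a6.png

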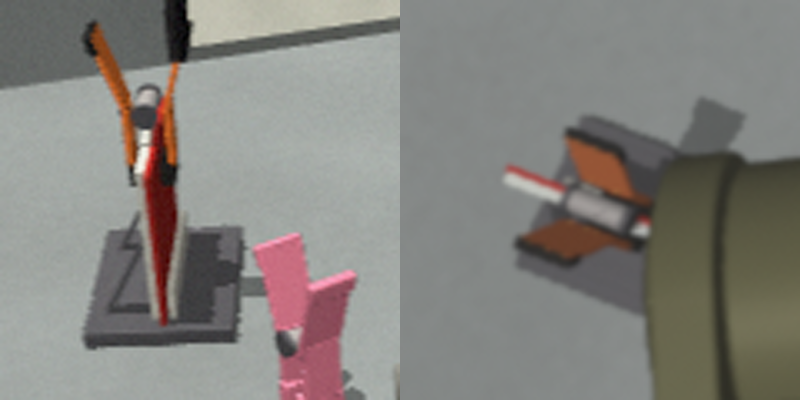

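The clip sits within 1 mm of the middle of the edge, square to within about 1°, with its pin about 22 mm above the edge and its handles up. The panel stands in its trough and the robot is clear, so I hand in.

```bash
python3 -c "
from bench import ctrl
print(ctrl.close_job())"
```

```text
the job is handed in; nothing more can be done
None
```

The orange clip is closed over the middle of the red panel and back plate, square with handles up, and the job was handed in at about 10.5 s with the robot touching nothing.

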